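# Slide box over the lip of the spill tray

### The arm

A 7-joint arm with a two-finger parallel gripper is mounted at the origin on the work surface. World frame = base frame: x ahead of the robot, y to its left, z up, the work surface at z = 0. Lengths are in m, angles in rad, forces in N, time in s.
With the tool pointing down it reaches from about 0.4 to 0.85 m from the base axis. Payload 10.4 kg.
Tool frame: the origin (TCP) lies midway between the tips of the shut fingers; the grasp point (between the pads) lies 19 mm behind it (r.grasp_offset is the distance from the TCP to the grasp point, in m); z points along the fingers, y is the line along which they close (so a half turn about z gives the same grasp; the last joint's range is limited). The gripper opens to 87 mm and grips with 3 to 60 N. Pads are 19 mm wide; open, the fingers measure 117 mm over their backs; the gripper's body (75 mm by 190 mm) begins 51 mm behind the grasp point.
Start: joints at [-1.223, 0.332, -0.065, 1.46, 0.022, 1.35, -0.088], TCP at [0.226, 0.583, 0.223] pointing down, gripper open.
Joint ranges: [-2.6, 2.6], [-0.5, 2.12], [-1.47, 1.34], [0.16, 2.42], [-1.27, 4.41], [0.06, 2.06], [-2.6, 2.6]. Speed limits (rad/s): [2.22, 2.22, 2.79, 2.79, 3.14, 3.14, 3.14].

### API

Orientations are given as a unit quaternion [x, y, z, w].
In Python, from bench import r gives the robot as it stands.
- The arm moves only by the tool drive_tool, never from a script. Its argument "moves" is a list that holds one entry, the list of rows, each a list of 7 numbers: the shift along the tool's x, y, z in m, then the turn, a rotation vector about the tool's x, y, z in rad, then the opening, from 0 (shut) to 1 (fully open). In form: [[[tx, ty, tz, ax, ay, az, jaw], ...]]. A call has 1 to 10 rows; each row shifts and turns the commanded pose from where the row before left it, along the tool's axes as they then stand; what a row does not reach is not made up. A row lasts 1/10 s, in which the tool goes at most 50 mm and 8.59 degrees, less where a joint would pass 70% of its speed; a pose out of reach is approached as far as the arm can. A call is refused whole if a number of a shift passes 0.05 or a number of a turn 0.15, either way. A call with a gripper value outside its range is refused whole. The fingers move at their own pace and stop on an object; "squeeze" is the grip in N (left out, the last holds). Time passes only in rows, so rows that do not move let the fingers close. It gives the time, the measured TCP pose, the force, the opening and the grip force at its end, in the units of the state.
- r.read_state(): the state, without advancing time (a new reading comes with each control period).
- r.camera(name): name is "scene" or "top" or "wrist"; returns the picture (420x560x3 uint8, red, green, blue); there is no depth.
- r.camera_info(name): a dict with "mtx" (3x3 intrinsics, pixels), "k1" (the pictures are not rectified: a ray, as slopes to the right and down, at radius r is drawn at 1 + k1 r^2 times it, then the intrinsics apply), "rvec" (rotation vector, rad) and "tvec" (3), from world to camera coordinates, as OpenCV has them; the wrist camera has in their place "T_tool_cam" (4x4, takes a point from camera to tool coordinates, whose origin is the TCP and whose axes are the flange's). Camera axes: x right, y down, z forward; pixel columns grow to the right and rows downward; lengths in m; the calibration is good to about 2 mm. A picture is of the moment at which its call begins: read the wrist's pose just before it. camera_info takes no time and is no camera call.
- r.close_job(): hands the job in; it is judged then, once.
Trained networks look in the newest picture that a camera, given by its name, has taken for a name from the list of things; names that differ only in an ending like _2 or _b are one class to them, and where a whole thing is asked for, a point or a joint stands for the part that bears it (a point fixed in the world has none). Each returns a list of dicts, best first, with "conf" (0 to 1); they miss things now and then, are a little off and sometimes report something else, mostly with a low value. They report only what shows in the picture. A call takes as long as a camera call. They do not tell look-alikes from the thing itself.
- r.find_in(camera, query): "bbox" ([left, top, right, bottom] in pixels, round what is visible of it).
- r.place_of(camera, query): "at" ([column, row] in pixels: a listed point, or the origin of a listed thing).
The state is a dict: "time": time; "joint_positions": joint angles; "joint_vel": joint speeds; "joint_torque": joint torques, N m; "ee_pos": TCP position; "eef_rot": TCP orientation; "ft_force": force on the tool from outside, world axes, zero at the start; "torque": the same for the moment, N m; "width": finger opening in m; "grip_force": force on a finger pad.
Only numpy, scipy, OpenCV 4.12 (cv2) and the standard library are available. Lean on these libraries where they do the work, as an engineer would, in place of code of your own. Each camera call takes 0.05 s, during which the arm holds its last target. There are 200 camera calls.

### The job

Slide the loaded slide box (the one with the block handle) into the steel tray without carrying it: lift only its leading end by the handle, rest that end on the tray's lip with the rear edge still on the bench and let go, then push the box from behind over the lip until it lies flat in the tray, square and up against the bumper of the stop plate. Seat it there with a steady push of about 10 N on the bumper for half a second, and back off. The stop is only held by friction and must stay where it is set, so push gently; do not ram the box into the lip, never raise its rear end more than about 4 cm, and leave everything else on the bench alone.

Things in the scene. Friction and masses are not known exactly. Their poses are not given: they have to be found in the camera images.
- slide_box: Grey plastic box of glass slides, 140 mm long (its x), 90 wide (y), 42 high, an upright block handle on the lid near the leading end; slick shell (friction about 0.3), 0.5 to 0.95 kg. Origin: centre of its underside, z up, +x to the leading end, towards the tray. Stands on the bench before the lip, up to 0.25 rad out of line. The shorter grey box without a handle is not the one.
- box_handle (a point): Middle of the top of the box's handle: an upright block 22 mm wide (box y), 30 mm long (box x), 30 mm high, standing on the lid from 42 to 72 mm above the underside, its middle 45 mm from the box's centre towards the leading end.
- box_front (a point): Middle of the bottom edge of the box's leading end (70 mm from the box's centre).
- box_rear (a point): Middle of the bottom edge of the box's rear end (70 mm from the box's centre).
- tray: The low steel spill tray, fixed to the bench, open on top. Origin: on the bench under the middle of the lip at its entry; x points from the lip into the tray, z up. Floor 4 mm above the bench, inner width 110 mm (y from -55 to +55 mm), side walls 14 mm high and 6 mm thick, length 248 mm. A stop plate stands across it.
- lip: The tray's raised lip (threshold), a round-topped steel bar across the entry, 122 mm long, 12 mm thick (x from -6 to +6 mm), top 14 mm above the bench, 10 mm above the tray's floor. Origin and axes as the tray's. A box pushed flat against it just jams; it has to ride up over it.
- stop: Aluminium stop plate across the tray, 80 mm wide, 8 thick, 5 to 33 mm above the bench. Origin: below the middle of its face turned to the lip, at bench level, x as the tray's; 172 to 190 mm from the lip. A 50 mm wide, 14 mm high black rubber bar bumper stands 2 to 18 mm out of that face: how far is not measured, feel for it. The plate is held by friction: from about 20 N it slips back and stays there.
- tube_rack: Wooden test tube rack, 190 x 75 x 50 mm, bystander; origin: centre of its underside.
- dropper_bottle: Small amber dropper bottle, 36 mm across, 75 mm high, bystander; origin: centre of its underside.
- specimen_cup: Clear lidded specimen cup, 60 mm across, 65 mm high, bystander; origin: centre of its underside.
- test_cassette: White flat test cassette, 70 x 22 x 6 mm, bystander; origin: centre of its underside.
- small_box: Shorter grey slide box without a handle, 85 x 60 x 30 mm, bystander; origin: centre of its underside.
- timer: White lab timer lying flat, 60 x 60 x 22 mm, bystander; origin: centre of its underside.
- beaker: Glass beaker, 70 mm across, 85 mm high, bystander; origin: centre of its underside.
Not all that is in view belongs to the job. Several things have the shape of the slide_box; the one meant has the colours described above.

How it is judged:
On the way, in this order (a step that is already met when the one before it is completed fails the run):
1. the box is propped: leading edge on or past the lip, rear edge on the bench, let go (x of box_front in the frame of lip between 0 and 0.07 m and angle between slide_box's own z axis and vertical between 0.06 and 0.3 rad and height (world z) of box_rear below 0.006 m and contact force between slide_box and lip above 0.5 N and contact force between the fingers and slide_box below 0.1 N), for 0.3 s.
2. the box is pushed from behind, its middle past the lip (x of slide_box in the frame of lip above 0.03 m and x of the grasp point in the frame of slide_box below -0.06 m and contact force between the fingers and slide_box above 0.3 N), for 0.1 s.
3. the box is pressed on the stop's bumper with 5 to 15 N (contact force between slide_box and stop between 5 and 15 N), for 0.4 s.
At the end, for the whole second after the job is handed in: The slide box is at rest flat in the tray behind the lip (bottom edges under 7 mm above the bench, tilt under 0.05 rad), within 0.06 rad of square and 20 mm of centred, its leading end within 20 mm of the stop plate (on its bumper); the stop is within 2 mm of where it was set (x of box_front in the frame of stop between -0.02 and 0 m and height (world z) of each of box_front, box_rear below 0.007 m and angle between slide_box's own z axis and vertical below 0.05 rad and angle between the x axis of slide_box and the x axis of tray, either way round below 0.06 rad and y of slide_box in the frame of tray between -0.02 and 0.02 m and distance of stop from where it was at the start of the episode below 0.002 m and linear speed of slide_box below 0.01 m/s and angular speed of slide_box below 0.05 rad/s); the robot touches nothing.
It fails at once if the stop plate is shoved back more than 2 mm (distance of stop from where it was at the start of the episode above 0.002 m).
It fails at once if the box is forced against the lip with more than 40 N (contact force between slide_box and lip above 40 N).
It fails at once if the rear end of the box is lifted more than 45 mm off the bench (height (world z) of box_rear above 0.045 m).
It fails at once if a bystander is moved more than 25 mm (distance of any of tube_rack, dropper_bottle, specimen_cup, test_cassette, small_box, timer, beaker from where it was at the start of the episode above 0.025 m).
It also fails if it takes over 72 s, if anything falls off the work surface, if the arm or the gripper's body presses on something with over 40 N, if the wrist force passes 120 N, or if a joint passes its speed limit or range.

## Working session

There is one attempt and no reset: what is moved stays moved. The work goes in short steps, Python scripts to look and compute and a tool call to move; the robot and the scene stay as the last step left them, time stands still between calls to the robot, and variables do not carry over. Pictures are saved under pics/ and viewed, at most 10 in all, crops included, and the job is handed in when it is done.

Besides the shell and the picture viewer there is one more tool, called after "Call:" as name([rows], argument=value, ...), one row to a line, values as JSON. drive_tool: Moves the arm, as the interface text tells. Its arguments: {"type":"object","properties":{"moves":{"type":"array"},"squeeze":{"type":"number"}},"required":["moves"]}

```bash
mkdir -p pics; cat > h.py <<'E'
import numpy as np, cv2
from bench import r
from scipy.spatial.transform import Rotation as R
def cam(name):
    i=r.camera_info(name); K=np.array(i["mtx"],float)
    if "rvec" in i:
        Rm=cv2.Rodrigues(np.array(i["rvec"],float))[0]; t=np.array(i["tvec"],float).ravel()
    else:
        s=r.read_state(); T=np.eye(4); T[:3,:3]=R.from_quat(s["eef_rot"]).as_matrix(); T[:3,3]=s["ee_pos"]
        W=np.linalg.inv(T@np.array(i["T_tool_cam"])); Rm=W[:3,:3]; t=W[:3,3]
    return K,i["k1"],Rm,t
def world(name,px,z,c=None):
    K,k1,Rm,t=c or cam(name)
    d=(np.linalg.inv(K)@[px[0],px[1],1])[:2]; u=d.copy()
    for _ in range(20): u=d/(1+k1*(u@u))
    ray=Rm.T@np.array([u[0],u[1],1]); o=-Rm.T@t
    return o+ray*(z-o[2])/ray[2]
def pix(name,P,c=None):
    K,k1,Rm,t=c or cam(name)
    p=Rm@np.array(P)+t; u=p[:2]/p[2]; u=u*(1+k1*(u@u)); return (K@[u[0],u[1],1])[:2]
def save(name,fn):
    im=r.camera(name); cv2.imwrite("pics/"+fn,im[:,:,::-1]); return im
E
python3 - <<'E'
from h import *
a=save("top","top1.png"); b=save("scene","scene1.png")
cv2.imwrite("pics/both.png",cv2.resize(np.hstack([a,b])[:,:,::-1],(800,300)))
for q,z in [("slide_box",0),("box_handle",.072),("box_front",0),("box_rear",0),("tray",0),("lip",0),("stop",0),("tube_rack",0),("dropper_bottle",0),("specimen_cup",0),("test_cassette",0),("small_box",0),("timer",0),("beaker",0)]:
    for c in ("top","scene"):
        print(q,c,[(np.round(d["at"]),round(d["conf"],2),world(c,d["at"],z).round(3)[:2]) for d in r.place_of(c,q)[:3]])
s=r.read_state();print(s["time"],s["ee_pos"],s["eef_rot"],s["ft_force"])
E
```

```text
slide_box top [(array([396., 145.]), 0.94, array([ 0.759, -0.341])), (array([345., 287.]), 0.89, array([ 0.33, -0.18])), (array([310., 216.]), 0.55, array([ 0.54 , -0.078]))]
slide_box scene [(array([264., 215.]), 0.88, array([ 0.537, -0.085])), (array([145., 185.]), 0.88, array([ 0.767, -0.351])), (array([312., 173.]), 0.78, array([ 0.334, -0.187]))]
box_handle top [(array([297., 216.]), 0.94, array([ 0.536, -0.034])), (array([357., 301.]), 0.8, array([ 0.299, -0.201])), (array([393., 128.]), 0.72, array([ 0.79 , -0.313]))]
box_handle scene [(array([318., 144.]), 0.71, array([ 0.303, -0.212])), (array([272., 208.]), 0.61, array([ 0.549, -0.019])), (array([136., 175.]), 0.58, array([ 0.792, -0.304]))]
box_front top [(array([380., 130.]), 0.96, array([ 0.804, -0.295])), (array([288., 214.]), 0.72, array([ 0.545, -0.01 ]))]
box_front scene [(array([135., 196.]), 0.92, array([ 0.802, -0.317])), (array([278., 228.]), 0.88, array([ 0.531, -0.023])), (array([320., 160.]), 0.58, array([ 0.279, -0.233]))]
box_rear top [(array([330., 266.]), 0.96, array([ 0.39 , -0.137])), (array([413., 158.]
[... 1422 characters left out ...]
e [(array([216., 237.]), 0.65, array([ 0.68 , -0.063])), (array([296., 240.]), 0.19, array([0.514, 0.037]))]
small_box top [(array([340., 153.]), 0.66, array([ 0.731, -0.169]))]
small_box scene [(array([183., 216.]), 0.57, array([ 0.721, -0.175]))]
timer top [(array([389., 202.]), 0.63, array([ 0.583, -0.316]))]
timer scene [(array([213., 174.]), 0.84, array([ 0.582, -0.314]))]
beaker top [(array([179., 257.]), 0.75, array([0.414, 0.317]))]
beaker scene [(array([407., 306.]), 0.97, array([0.412, 0.324])), (array([382., 246.]), 0.3, array([0.345, 0.148]))]
1.5 [0.22645208 0.5825457  0.2225556 ] [1.84320414e-01 9.82866209e-01 2.34086445e-05 5.35458797e-06] [-0.22458128  1.01455889  0.01081394]
```

View pics/top1.png

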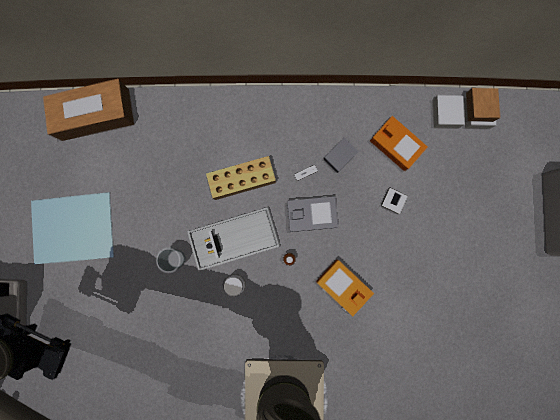

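View pics/scene1.png

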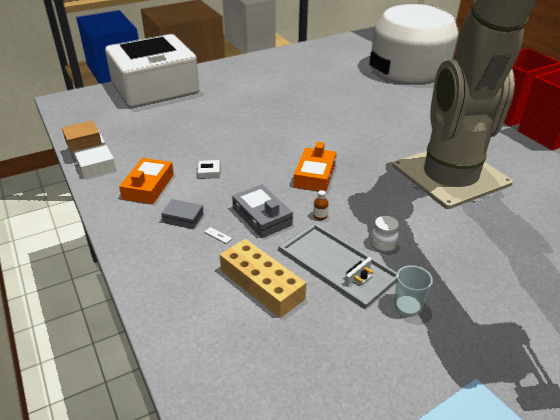

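Candidates in the top image are the orange box at (396,145), the orange box at (345,287) and the grey box at (312,213). Only the grey one matches, being grey with a block handle. The handleless grey box at (340,153) is the small_box. I'll confirm this in an enlarged crop and overlay the fitted models.

```bash
python3 - <<'E'
from h import *
im=cv2.imread("pics/top1.png"); C=cam("top")
for n,p in zip("ABCD",[(188,231),(268,207),(280,242),(200,270)]): print(n,world("top",p,.014,C).round(4))
c=[world("top",p,.014,C)[:2] for p in [(188,231),(268,207),(280,242),(200,270)]]
print(np.linalg.norm(c[0]-c[1]),np.linalg.norm(c[1]-c[2]))
e=(c[1]+c[2])/2;f=(c[0]+c[3])/2;d=f-e;print("entry mid",e,"yaw",np.arctan2(d[1],d[0]))
b=[world("top",p,.042,C)[:2] for p in [(288,197),(336,194),(339,228),(289,232)]]
bf=(b[0]+b[3])/2;br=(b[1]+b[2])/2;d=bf-br
print("box front/rear",bf,br,np.linalg.norm(d),np.arctan2(d[1],d[0]))
print(r.camera_info("wrist")["T_tool_cam"])
z=6;crop=cv2.resize(im[180:280,180:345],None,fx=4.8,fy=4.8,interpolation=cv2.INTER_CUBIC);cv2.imwrite("pics/crop1.png",crop)
E
```

```text
A [0.4924 0.2868 0.014 ]
B [0.5649 0.0486 0.014 ]
C [0.4613 0.0126 0.014 ]
D [0.3773 0.2489 0.014 ]
0.2489890179328232 0.10961134818669618
entry mid [0.51310399 0.03057834] yaw 1.8892707073784747
box front/rear [ 0.54109777 -0.01188696] [ 0.55167247 -0.15367225] 0.1421790863789739 1.6452409549264577
[[ 2.97260535e-04 -9.69754665e-01 -2.44081548e-01  6.67742499e-02]
 [ 9.99999888e-01  1.98058926e-04  4.30970446e-04  7.20280282e-04]
 [-3.69593071e-04 -2.44081648e-01  9.69754614e-01 -1.62457790e-01]
 [ 0.00000000e+00  0.00000000e+00  0.00000000e+00  1.00000000e+00]]
```

View pics/crop1.png

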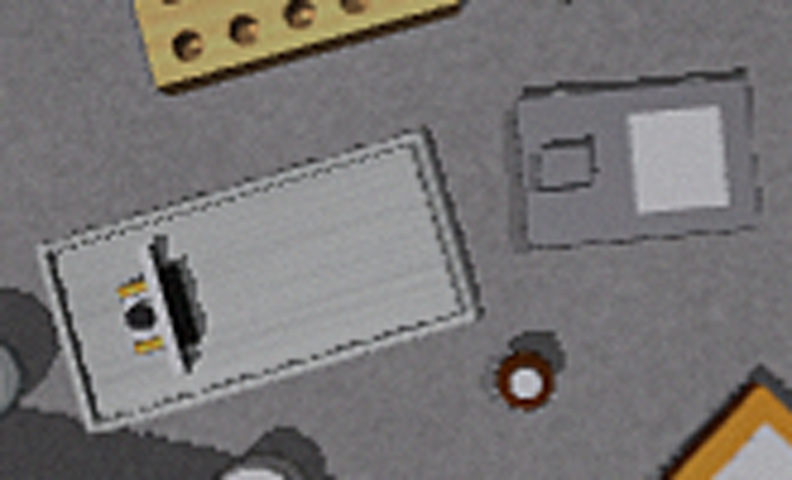

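Confirmed: the grey box with the block handle at crop (565,163), white label behind it, is the slide_box. I'll set out for a spot above it.

```bash
cat >> h.py <<'E'
def plan(pos,yaw,n,tilt=0.0,jaw=1,dec=4):
    """rows (tool frame) from the measured pose to pos, tool z down, tool x at yaw; tilt: turn about the tool's y"""
    s=r.read_state(); p=np.array(s["ee_pos"]); q=R.from_quat(s["eef_rot"])
    c,sn=np.cos(yaw),np.sin(yaw)
    Rt=R.from_matrix(np.array([[c,sn,0],[sn,-c,0],[0,0,-1]]).T)*R.from_rotvec([0,tilt,0])
    w=(q.inv()*Rt).as_rotvec()/n; d=(np.array(pos)-p)/n
    rows=[]
    for i in range(n):
        t=q.inv().apply(d); rows.append([round(float(v),dec) for v in [*t,*w]]+[jaw]); q=q*R.from_rotvec(w)
    print(rows)
E
python3 -c "
from h import *
plan([0.543,-0.06,0.23],1.645,20,dec=3)"
```

```text
[[-0.026, -0.024, -0.0, 0.0, -0.0, 0.056, 1], [-0.028, -0.023, -0.0, 0.0, -0.0, 0.056, 1], [-0.029, -0.021, -0.0, 0.0, -0.0, 0.056, 1], [-0.03, -0.019, -0.0, 0.0, -0.0, 0.056, 1], [-0.031, -0.018, -0.0, 0.0, -0.0, 0.056, 1], [-0.032, -0.016, -0.0, 0.0, -0.0, 0.056, 1], [-0.033, -0.014, -0.0, 0.0, -0.0, 0.056, 1], [-0.034, -0.012, -0.0, 0.0, -0.0, 0.056, 1], [-0.034, -0.01, -0.0, 0.0, -0.0, 0.056, 1], [-0.035, -0.008, -0.0, 0.0, -0.0, 0.056, 1], [-0.035, -0.006, -0.0, 0.0, -0.0, 0.056, 1], [-0.036, -0.004, -0.0, 0.0, -0.0, 0.056, 1], [-0.036, -0.002, -0.0, 0.0, -0.0, 0.056, 1], [-0.036, -0.0, -0.0, 0.0, -0.0, 0.056, 1], [-0.036, 0.002, -0.0, 0.0, -0.0, 0.056, 1], [-0.036, 0.004, -0.0, 0.0, -0.0, 0.056, 1], [-0.035, 0.006, -0.0, 0.0, -0.0, 0.056, 1], [-0.035, 0.008, -0.0, 0.0, -0.0, 0.056, 1], [-0.035, 0.01, -0.0, 0.0, -0.0, 0.056, 1], [-0.034, 0.012, -0.0, 0.0, -0.0, 0.056, 1]]
```

Call:
drive_tool([
  [[-0.026,-0.024,0,0,0,0.056,1],[-0.028,-0.023,0,0,0,0.056,1],[-0.029,-0.021,0,0,0,0.056,1],[-0.03,-0.019,0,0,0,0.056,1],[-0.031,-0.018,0,0,0,0.056,1],[-0.032,-0.016,0,0,0,0.056,1],[-0.033,-0.014,0,0,0,0.056,1],[-0.034,-0.012,0,0,0,0.056,1],[-0.034,-0.01,0,0,0,0.056,1],[-0.035,-0.008,0,0,0,0.056,1]],
])

```text
time: 2.5
ee_pos: [0.3862, 0.2609, 0.2228]
eef_rot: [0.45, 0.893, 0.0, 0.0]
ft_force: [0.0, 1.0, -0.2]
width: 0.087
grip_force: 0.0
```

Call:
drive_tool([
  [[-0.035,-0.006,0,0,0,0.056,1],[-0.036,-0.004,0,0,0,0.056,1],[-0.036,-0.002,0,0,0,0.056,1],[-0.036,0,0,0,0,0.056,1],[-0.036,0.002,0,0,0,0.056,1],[-0.036,0.004,0,0,0,0.056,1],[-0.035,0.006,0,0,0,0.056,1],[-0.035,0.008,0,0,0,0.056,1],[-0.035,0.01,0,0,0,0.056,1],[-0.034,0.012,0,0,0,0.056,1]],
])

```text
time: 3.5
ee_pos: [0.5501, -0.0597, 0.2228]
eef_rot: [0.679, 0.734, 0.0, 0.0]
ft_force: [0.9, -0.5, 0.6]
width: 0.0868
grip_force: 0.0
```

Call:
drive_tool([
  [[0,0,0,0,0,0,1],[0,0,0,0,0,0,1],[0,0,0,0,0,0,1]],
])

```text
time: 3.8
ee_pos: [0.5493, -0.0572, 0.2224]
eef_rot: [0.678, 0.735, 0.0, -0.0]
ft_force: [0.1, 0.3, 0.3]
width: 0.087
grip_force: 0.0
```

```bash
python3 - <<'E'
from h import *
s=r.read_state();print(s["time"],s["ee_pos"],s["eef_rot"],s["ft_force"],s["joint_positions"])
C=cam("wrist");im=save("wrist","w1.png")
for q,z in [("slide_box",0),("box_handle",.072),("box_front",0),("box_rear",0),("tray",0),("lip",0),("stop",0)]:
    print(q,[(np.round(d["at"]),round(d["conf"],2),world("wrist",d["at"],z,C).round(4)[:2]) for d in r.place_of("wrist",q)[:2]])
E
```

```text
3.8 [ 0.54929491 -0.05715312  0.22244938] [ 6.77583969e-01  7.35445325e-01  1.61132868e-04 -3.36098845e-04] [0.10280689 0.34866327 0.26953197] [-0.49487254  0.18054043  0.58732038  1.68461174 -0.10391513  1.30788881
  0.19389525]
slide_box [(array([275., 196.]), 0.67, array([ 0.5479, -0.0775])), (array([398., 375.]), 0.63, array([ 0.7563, -0.34  ]))]
box_handle [(array([270., 172.]), 0.88, array([ 0.5398, -0.036 ]))]
box_front [(array([273., 139.]), 0.96, array([ 0.5396, -0.0065]))]
box_rear [(array([141., 216.]), 0.64, array([ 0.3758, -0.1187]))]
tray [(array([248.,  96.]), 0.64, array([0.506 , 0.0414]))]
lip [(array([250.,  99.]), 0.74, array([0.5087, 0.0379]))]
stop []
```

View pics/w1.png

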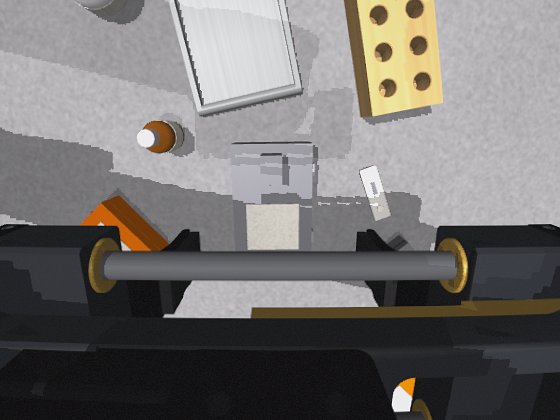

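The wrist view shows the box front edge from (232,144) to (313,144), the handle at about (272,170), and the near edge of the tray lip from (199,115) to (301,94).

```bash
python3 - <<'E'
from h import *
C=cam("wrist")
L=[world("wrist",p,.012,C)[:2] for p in [(199,115),(301,94)]]; d=L[1]-L[0]
print("lip edge",L,np.linalg.norm(d),"tray yaw",np.arctan2(d[0],-d[1])+0, "mid",sum(L)/2)
for ps in [((233,144),(313,144)),]:
    B=[world("wrist",p,.042,C)[:2] for p in ps]; d=B[1]-B[0]
    print("box front",B,np.linalg.norm(d),"normal yaw",np.arctan2(d[0],-d[1]),"mid",sum(B)/2)
im=cv2.imread("pics/w1.png")[80:260,180:340]
def draw(org,yaw,pts,col,ref):
    c,s=np.cos(yaw),np.sin(yaw)
    P=[pix("wrist",[org[0]+c*x-s*y,org[1]+s*x+c*y,z],C) for x,y,z in pts]
    P=((np.array(P)-[180,80])*4.0).astype(int); cv2.polylines(ref,[P],True,col,1)
big=cv2.resize(im,None,fx=4,fy=4,interpolation=cv2.INTER_CUBIC)[:600]
b=(.5445,-.080); yb=1.64
draw(b,yb,[(.07,.045,.042),(.07,-.045,.042),(-.07,-.045,.042),(-.07,.045,.042)],(0,0,255),big)
draw(b,yb,[(.06,.011,.072),(.06,-.011,.072),(.03,-.011,.072),(.03,.011,.072)],(0,255,0),big)
draw((.5095,.038),1.889,[(-.006,.061,.008),(-.006,-.061,.008),(.1,-.061,.014),(.1,.061,.014)],(255,0,0),big)
cv2.imwrite("pics/ov1.png",big)
E
```

```text
lip edge [array([0.4518414 , 0.01360162]), array([0.56768636, 0.04607718])] 0.12031092437942993 tray yaw 1.844116995085152 mid [0.50976388 0.0298394 ]
box front [array([ 0.49707638, -0.01456865]), array([ 0.58383942, -0.00756429])] 0.0870453063352001 normal yaw 1.6513513996259428 mid [ 0.5404579  -0.01106647]
```

View pics/ov1.png

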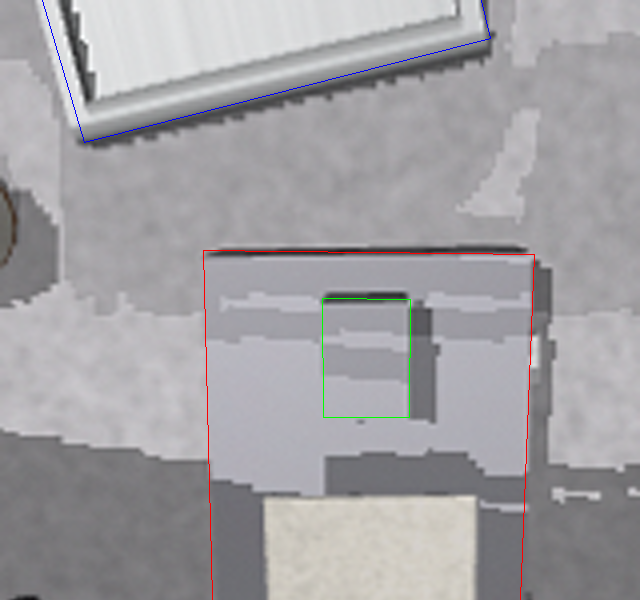

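Overlay fits well: box at (0.544,-0.0795), yaw 1.65, and tray at (0.5095,0.038), yaw 1.885. Next I'll descend onto the handle.

```bash
python3 -c "
from h import *
plan([0.5405,-0.0346,0.048],1.65,8,dec=4)"
```

```text
[[0.003, -0.0009, 0.0218, 0.0, -0.0, 0.0002, 1], [0.003, -0.0009, 0.0218, 0.0, -0.0, 0.0002, 1], [0.003, -0.0009, 0.0218, 0.0, -0.0, 0.0002, 1], [0.003, -0.0009, 0.0218, 0.0, -0.0, 0.0002, 1], [0.003, -0.0009, 0.0218, 0.0, -0.0, 0.0002, 1], [0.003, -0.0009, 0.0218, 0.0, -0.0, 0.0002, 1], [0.003, -0.0009, 0.0218, 0.0, -0.0, 0.0002, 1], [0.003, -0.0009, 0.0218, 0.0, -0.0, 0.0002, 1]]
```

Call:
drive_tool([
  [[0.012,-0.0035,0.02,0,0,0,1],[0.012,-0.0035,0.02,0,0,0,1],[0,0,0.025,0,0,0,1],[0,0,0.025,0,0,0,1],[0,0,0.025,0,0,0,1],[0,0,0.025,0,0,0,1],[0,0,0.02,0,0,0,1],[0,0,0.014,0,0,0,1],[0,0,0,0,0,0,1],[0,0,0,0,0,0,1]],
])

```text
time: 5.2
ee_pos: [0.5409, -0.0351, 0.0491]
eef_rot: [0.678, 0.735, 0.0, 0.0]
ft_force: [0.5, -0.0, -0.7]
width: 0.0869
grip_force: 0.0
```

Call:
drive_tool([
  [[0,0,0,0,0,0,0.4],[0,0,0,0,0,0,0],[0,0,0,0,0,0,0],[0,0,0,0,0,0,0],[0,0,0,0,0,0,0],[0,0,0,0,0,0,0],[0,0,0,0,0,0,0]],
], squeeze=40)

```text
time: 5.9
ee_pos: [0.5406, -0.035, 0.0485]
eef_rot: [0.678, 0.735, 0.0, -0.0]
ft_force: [0.0, -1.3, 0.5]
width: 0.039
grip_force: 0.0
```

```bash
python3 -c "
from h import *
s=r.read_state();print(s['ee_pos'],s['width'],s['grip_force'],s['ft_force'])
p=np.array(s['ee_pos']);h=p[2]
yaw=1.65;d=np.array([np.cos(yaw),np.sin(yaw)]);rear=p[:2]-.115*d;t=.17
x=.115*np.cos(t)-h*np.sin(t);z=.115*np.sin(t)+h*np.cos(t)
plan([*(rear+x*d),z+.001],yaw,6,tilt=t,jaw=0)"
```

```text
[ 0.54061306 -0.03499274  0.04853216] 0.03900063098217658 0.0 [ 0.01905085 -1.3414731   0.4949343 ]
[[-0.0016, -0.0, -0.0033, -0.0, 0.0283, 0.0001, 0], [-0.0016, -0.0, -0.0033, -0.0, 0.0283, 0.0001, 0], [-0.0015, -0.0, -0.0034, -0.0, 0.0283, 0.0001, 0], [-0.0014, -0.0, -0.0034, -0.0, 0.0283, 0.0001, 0], [-0.0013, -0.0, -0.0035, -0.0, 0.0283, 0.0001, 0], [-0.0012, -0.0, -0.0035, -0.0, 0.0283, 0.0001, 0]]
```

Fingers are still closing.

Call:
drive_tool([
  [[0,0,0,0,0,0,0],[0,0,0,0,0,0,0],[0,0,0,0,0,0,0],[0,0,0,0,0,0,0],[0,0,0,0,0,0,0]],
])

```text
time: 6.4
ee_pos: [0.5407, -0.035, 0.0485]
eef_rot: [0.678, 0.735, 0.0, 0.0]
ft_force: [0.9, 0.5, -0.7]
width: 0.0215
grip_force: 39.9
```

Call:
drive_tool([
  [[-0.0016,0,-0.0033,0,0.0283,0,0],[-0.0016,0,-0.0033,0,0.0283,0,0],[-0.0015,0,-0.0034,0,0.0283,0,0],[-0.0014,0,-0.0034,0,0.0283,0,0],[-0.0013,0,-0.0035,0,0.0283,0,0],[-0.0012,0,-0.0035,0,0.0283,0,0],[0,0,0,0,0,0,0],[0,0,0,0,0,0,0]],
])

```text
time: 7.2
ee_pos: [0.5407, -0.0452, 0.0675]
eef_rot: [0.676, 0.732, 0.057, -0.063]
ft_force: [-0.8, 0.4, -7.0]
width: 0.0217
grip_force: 39.9
```

```bash
python3 - <<'E'
from h import *
s=r.read_state();print(s['ee_pos'],s['width'],s['grip_force'],s['ft_force'],s['torque'])
Rm=R.from_quat(s["eef_rot"]).as_matrix();print(Rm.round(3))
im=save("scene","s2.png");cv2.imwrite("pics/s2c.png",cv2.resize(im[150:290,200:400,::-1],(800,560)))
E
```

```text
[ 0.54068868 -0.04516414  0.06747744] 0.021669271493227213 39.94002129882574 [-0.83331324  0.36164543 -7.04995768] [-0.46479114  0.0693955  -0.02607038]
[[-0.078  0.997 -0.015]
 [ 0.983  0.079  0.168]
 [ 0.168 -0.002 -0.986]]
```

View pics/s2c.png

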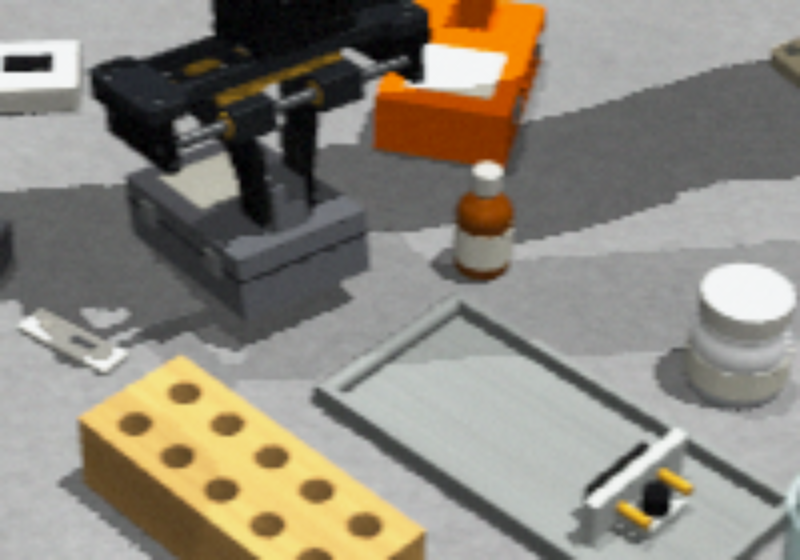

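Front is lifted and clear. I'll swing the box into line and draw it forward over the lip, rear dragging on the bench.

```bash
python3 -c "
from h import *
plan([.5088,.0402,.066],1.885,15,tilt=.17,jaw=0)"
```

```text
[[0.0057, -0.0017, 0.0011, 0.0025, 0.0, -0.0154, 0], [0.0057, -0.0016, 0.0011, 0.0025, 0.0, -0.0154, 0], [0.0058, -0.0015, 0.0011, 0.0025, 0.0, -0.0154, 0], [0.0058, -0.0014, 0.0011, 0.0025, 0.0, -0.0154, 0], [0.0058, -0.0013, 0.0011, 0.0025, 0.0, -0.0154, 0], [0.0058, -0.0012, 0.0011, 0.0025, 0.0, -0.0154, 0], [0.0058, -0.0011, 0.0011, 0.0025, 0.0, -0.0154, 0], [0.0059, -0.001, 0.0011, 0.0025, 0.0, -0.0154, 0], [0.0059, -0.0009, 0.0011, 0.0025, 0.0, -0.0154, 0], [0.0059, -0.0008, 0.0011, 0.0025, 0.0, -0.0154, 0], [0.0059, -0.0007, 0.0011, 0.0025, 0.0, -0.0154, 0], [0.0059, -0.0007, 0.0011, 0.0025, 0.0, -0.0154, 0], [0.0059, -0.0006, 0.0011, 0.0025, 0.0, -0.0154, 0], [0.0059, -0.0005, 0.0011, 0.0025, 0.0, -0.0154, 0], [0.0059, -0.0004, 0.0011, 0.0025, 0.0, -0.0154, 0]]
```

Call:
drive_tool([
  [[0.0057,-0.0017,0.0011,0.0025,0,-0.0154,0],[0.0057,-0.0016,0.0011,0.0025,0,-0.0154,0],[0.0058,-0.0015,0.0011,0.0025,0,-0.0154,0],[0.0058,-0.0014,0.0011,0.0025,0,-0.0154,0],[0.0058,-0.0013,0.0011,0.0025,0,-0.0154,0],[0.0058,-0.0012,0.0011,0.0025,0,-0.0154,0],[0.0058,-0.0011,0.0011,0.0025,0,-0.0154,0],[0.0059,-0.001,0.0011,0.0025,0,-0.0154,0]],
])

```text
time: 8.05
ee_pos: [0.5243, 0.0007, 0.0675]
eef_rot: [0.628, 0.773, 0.054, -0.065]
ft_force: [0.1, 0.4, -7.9]
width: 0.0219
grip_force: 39.9
```

Call:
drive_tool([
  [[0.0059,-0.0009,0.0011,0.0025,0,-0.0154,0],[0.0059,-0.0008,0.0011,0.0025,0,-0.0154,0],[0.0059,-0.0007,0.0011,0.0025,0,-0.0154,0],[0.0059,-0.0007,0.0011,0.0025,0,-0.0154,0],[0.0059,-0.0006,0.0011,0.0025,0,-0.0154,0],[0.0059,-0.0005,0.0011,0.0025,0,-0.0154,0],[0.0059,-0.0004,0.0011,0.0025,0,-0.0154,0],[0,0,0,0,0,0,0],[0,0,0,0,0,0,0]],
])

```text
time: 8.95
ee_pos: [0.5096, 0.0405, 0.0671]
eef_rot: [0.585, 0.806, 0.051, -0.068]
ft_force: [-1.1, 1.9, -2.9]
width: 0.0215
grip_force: 39.9
```

```bash
python3 - <<'E'
from h import *
s=r.read_state();print(s['time'],s['ee_pos'],s['width'],s['ft_force'],s['torque'])
Rm=R.from_quat(s["eef_rot"]).as_matrix();print(Rm.round(3))
print("lower");plan([.5088+.0031*.0,.0402,.066],1.885,3,tilt=.17,jaw=0)
a=save("scene","s3.png");b=save("top","t3.png")
m=np.hstack([cv2.resize(a[170:310,230:390],(480,420)),cv2.resize(b[185:285,215:285],(294,420))]);cv2.imwrite("pics/m3.png",m[:,:,::-1])
E
```

```text
8.95 [0.50955978 0.0405043  0.06706115] 0.02153184723482138 [-1.10584299  1.86271783 -2.93278118] [-0.09542534  0.05795588 -0.07477054]
[[-0.305  0.951 -0.05 ]
 [ 0.937  0.309  0.162]
 [ 0.169  0.003 -0.986]]
lower
[[-0.0001, -0.0003, 0.0003, 0.0008, -0.0001, 0.0002, 0], [-0.0001, -0.0003, 0.0003, 0.0008, -0.0001, 0.0002, 0], [-0.0001, -0.0003, 0.0003, 0.0008, -0.0001, 0.0002, 0]]
```

View pics/m3.png

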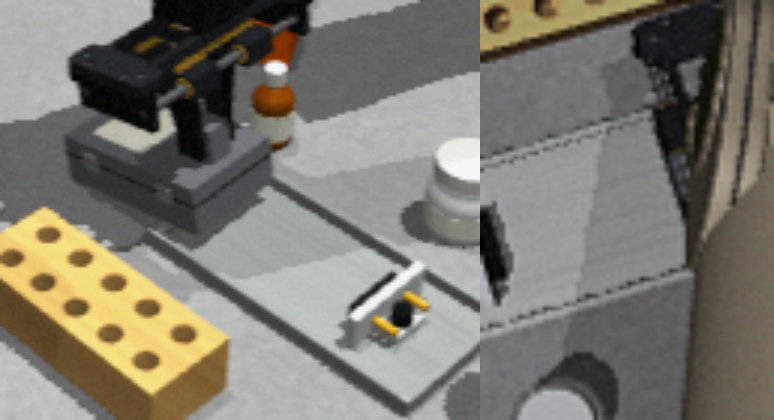

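The picture shows the front edge past the lip and inside the tray, square to it. Now lower onto the lip, release and rise.

Call:
drive_tool([
  [[0.0004,0,0.001,0,-0.009,0,0],[0.0004,0,0.001,0,-0.009,0,0],[0.0004,0,0.001,0,-0.009,0,0],[0.0004,0,0.0008,0,-0.007,0,0],[0,0,0,0,0,0,0]],
])

```text
time: 9.55
ee_pos: [0.509, 0.0415, 0.0636]
eef_rot: [0.587, 0.807, 0.041, -0.054]
ft_force: [-0.5, -2.6, 0.6]
width: 0.0217
grip_force: 39.9
```

Call:
drive_tool([
  [[0,0,0,0,0,0,0.3],[0,0,0,0,0,0,0.6],[0,0,0,0,0,0,0.6],[0,0,0,0,0,0,0.6],[0,0,0,0,0,0,0.6],[0,0,0,0,0,0,0.6],[0,0,0,0,0,0,0.6],[0,0,0,0,0,0,0.6]],
])

```text
time: 10.35
ee_pos: [0.5088, 0.0419, 0.0633]
eef_rot: [0.586, 0.807, 0.041, -0.054]
ft_force: [0.4, -0.2, 0.2]
width: 0.0521
grip_force: 0.0
```

Call:
drive_tool([
  [[0,0,-0.02,0,0,0,0.6],[0,0,-0.03,0,-0.03,0,0.6],[0,0,-0.03,0,-0.03,0,0.6],[-0.005,0,-0.03,0,-0.04,0,0.6],[-0.03,0,-0.02,0,-0.034,0,0.6],[-0.04,0,0,0,0,0,0.6],[-0.045,0,0,0,0,0,0.6],[-0.045,0,0,0,0,0,0.6],[0,0,0,0,0,0,0.6],[0,0,0,0,0,0,0.6]],
])

```text
time: 11.35
ee_pos: [0.5633, -0.1284, 0.1906]
eef_rot: [0.589, 0.808, 0.001, -0.0]
ft_force: [-0.9, 0.1, -1.1]
width: 0.0522
grip_force: 0.0
```

```bash
python3 - <<'E'
from h import *
s=r.read_state();print(s['time'],s['ee_pos'],s['width'],s['ft_force'])
C=cam("wrist");im=save("wrist","w4.png")
for q,z in [("slide_box",0.008),("box_handle",.083),("box_front",0.018),("box_rear",0),("lip",0),("stop",0)]:
    print(q,[(np.round(d["at"]),round(d["conf"],2),world("wrist",d["at"],z,C).round(4)[:2]) for d in r.place_of("wrist",q)[:2]])
def draw(org,yaw,tilt,pts,col):
    c,s=np.cos(yaw),np.sin(yaw); ct,st=np.cos(tilt),np.sin(tilt)
    P=[]
    for x,y,z in pts:
        X=x*ct-z*st;Z=x*st+z*ct; P.append(pix("wrist",[org[0]+c*X-s*y,org[1]+s*X+c*y,Z],C))
    cv2.polylines(big,[(np.array(P)*1.4).astype(int)],True,col,1)
big=cv2.resize(im[:,:,::-1],None,fx=1.4,fy=1.4)
u=np.array([np.cos(1.885),np.sin(1.885)]);L=np.array([.5095,.038])
rear=L-.105*u
draw(rear,1.885,.136,[(.14,.045,.042),(.14,-.045,.042),(0,-.045,.042),(0,.045,.042)],(0,0,255))
draw(rear,1.885,.136,[(.13,.011,.072),(.13,-.011,.072),(.1,-.011,.072),(.1,.011,.072)],(0,255,0))
draw(L,1.885,0,[(-.006,.061,.008),(-.006,-.061,.008),(.242,-.061,.014),(.242,.061,.014)],(255,0,0))
cv2.imwrite("pics/ov4.png",big)
E
```

```text
11.35 [ 0.5633182  -0.12843377  0.19064737] 0.05218781753576689 [-0.8990905   0.11178127 -1.12820538]
slide_box [(array([ 77., 164.]), 0.86, array([ 0.339 , -0.1722])), (array([278.,  52.]), 0.73, array([0.5208, 0.0064]))]
box_handle []
box_front []
box_rear [(array([124., 130.]), 0.66, array([ 0.3804, -0.121 ]))]
lip []
stop []
```

View pics/ov4.png

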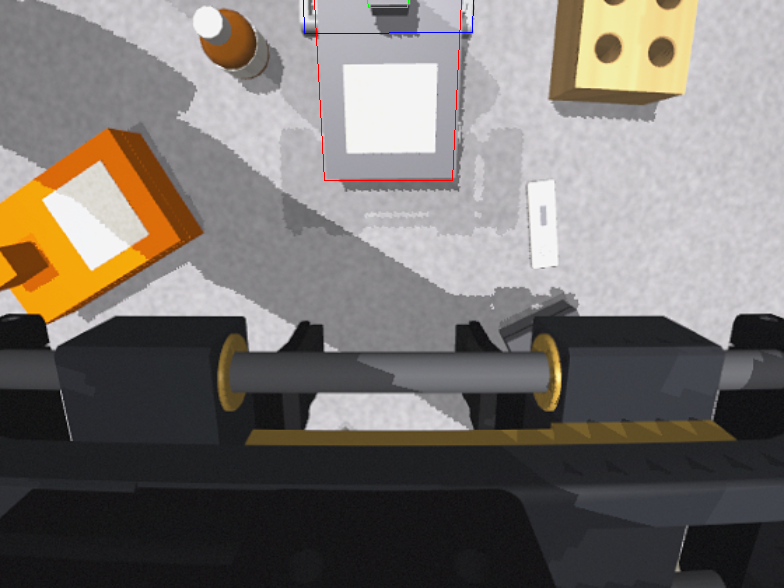

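The box is propped as predicted: its rear edge at overlay row 181 matches the model, and it is square to the tray. I'll go down behind it.

Call:
drive_tool([
  [[0,0,0.04,0,0,0,0.6],[0,0,0.04,0,0,0,0.6],[0,0,0.04,0,0,0,0.6],[0,0,0.03,0,0,0,0.6],[0,0,0.016,0,0,0,0.6],[0.01,0,0,0,0,0,0.6],[0.01,0,0,0,0,0,0.6],[0.01,0,0,0,0,0,0.6],[0.01,0,0,0,0,0,0.6],[0,0,0,0,0,0,0.6]],
])

```text
time: 12.7
ee_pos: [0.5517, -0.0866, 0.0258]
eef_rot: [0.587, 0.81, 0.002, 0.0]
ft_force: [0.1, 1.5, -0.1]
width: 0.052
grip_force: 0.0
```

```bash
cat >> h.py <<'E'
def st():
    s=r.read_state(); d=np.array(s["ee_pos"])[:2]-[.5095,.038]; u=np.array([np.cos(1.885),np.sin(1.885)]);n=np.array([-u[1],u[0]])
    f=np.array(s["ft_force"]);X=R.from_quat(s["eef_rot"]).as_matrix()[:,0]
    print("t",s["time"],"x",(d@u).round(4),"y",(d@n).round(4),"z",round(float(s["ee_pos"][2]),4),"yawerr",round(float(np.arctan2(X[1],X[0])-1.885),4),"f along/lat/up",(f[:2]@u).round(2),(f[:2]@n).round(2),f[2].round(2),"w",s["width"])
E
python3 -c "
from h import *
st()"
```

```text
t 12.7 x -0.1315 y -0.0016 z 0.0258 yawerr 0.0024 f along/lat/up 1.41 -0.53 -0.15 w 0.052048386477267526
```

Call:
drive_tool([
  [[0.005,0,0,0,0,0,0.6],[0.005,0,0,0,0,0,0.6],[0.004,0,0,0,0,0,0.6],[0.004,0,0,0,0,0,0.6],[0.004,0,0,0,0,0,0.6],[0.004,0,0,0,0,0,0.6],[0.004,0,0,0,0,0,0.6],[0.004,0,0,0,0,0,0.6]],
])

```text
time: 13.5
ee_pos: [0.5409, -0.0566, 0.0251]
eef_rot: [0.588, 0.809, 0.001, 0.0]
ft_force: [2.2, -3.9, -0.4]
width: 0.0522
grip_force: 2.7
```

```bash
python3 -c "
from h import *
st()"
```

```text
t 13.5 x -0.0997 y -0.0006 z 0.0251 yawerr -0.0004 f along/lat/up -4.36 -0.95 -0.36 w 0.052223092800303315
```

Pushing at about 4 N, as expected. Continue.

Call:
drive_tool([
  [[0.005,0,0,0,0,0,0.6],[0.005,0,0,0,0,0,0.6],[0.005,0,0,0,0,0,0.6],[0.005,0,0,0,0,0,0.6],[0.005,0,0,0,0,0,0.6],[0.005,0,0,0,0,0,0.6],[0.005,0,0,0,0,0,0.6],[0.005,0,0,0,0,0,0.6]],
])

```text
time: 14.3
ee_pos: [0.5281, -0.0177, 0.0249]
eef_rot: [0.588, 0.809, 0.001, -0.0]
ft_force: [0.3, -1.6, -1.2]
width: 0.0525
grip_force: 1.0
```

Call:
drive_tool([
  [[0.004,0,0,0,0,0,0.6],[0.004,0,0,0,0,0,0.6],[0.004,0,0,0,0,0,0.6],[0.004,0,0,0,0,0,0.6],[0.004,0,0,0,0,0,0.6],[0.004,0,0,0,0,0,0.6],[0,0,0,0,0,0,0.6]],
])

```text
time: 15.0
ee_pos: [0.5209, 0.0052, 0.0251]
eef_rot: [0.587, 0.809, 0.001, -0.0]
ft_force: [-0.1, -0.1, 0.3]
width: 0.0522
grip_force: 0.0
```

```bash
python3 - <<'E'
from h import *
st()
a=save("scene","s5.png")
cv2.imwrite("pics/s5c.png",cv2.resize(a[170:320,230:420,::-1],(760,600)))
E
```

```text
t 15.0 x -0.0347 y -0.0007 z 0.0251 yawerr 0.0007 f along/lat/up -0.09 0.12 0.32 w 0.05220301852367688
```

View pics/s5c.png

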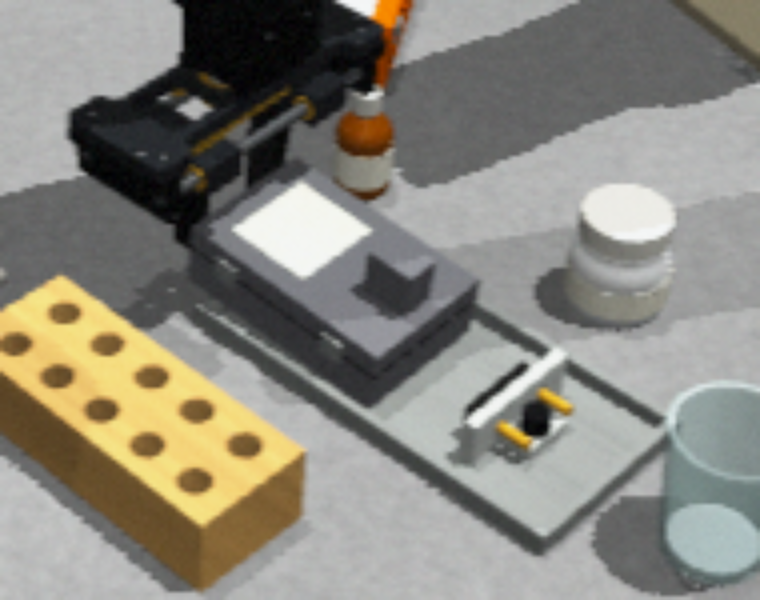

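The box has tipped into the tray, with its rear near the lip and its front about 60 mm short of the stop plate. I'll continue slowly.

Call:
drive_tool([
  [[0.003,0,0,0,0,0,0.6],[0.003,0,0,0,0,0,0.6],[0.003,0,0,0,0,0,0.6],[0.003,0,0,0,0,0,0.6],[0.003,0,0,0,0,0,0.6],[0.003,0,0,0,0,0,0.6]],
])

```text
time: 15.65
ee_pos: [0.5154, 0.0216, 0.0252]
eef_rot: [0.588, 0.809, 0.001, -0.0]
ft_force: [0.4, -2.7, -1.1]
width: 0.0519
grip_force: 1.1
```

Call:
drive_tool([
  [[0.003,0,0,0,0,0,0.6],[0.003,0,0,0,0,0,0.6],[0.003,0,0,0,0,0,0.6],[0.003,0,0,0,0,0,0.6]],
])

```text
time: 16.05
ee_pos: [0.5118, 0.0334, 0.0253]
eef_rot: [0.588, 0.809, 0.002, -0.0]
ft_force: [2.0, -2.4, -1.1]
width: 0.0523
grip_force: 1.5
```

```bash
python3 -c "
from h import *
st()"
```

```text
t 16.05 x -0.0051 y -0.0008 z 0.0253 yawerr -0.0 f along/lat/up -2.92 -1.12 -1.05 w 0.05228239791538854
```

Call:
drive_tool([
  [[0.0015,0,0,0,0,0,0.6],[0.0015,0,0,0,0,0,0.6],[0.0015,0,0,0,0,0,0.6],[0.0015,0,0,0,0,0,0.6]],
])

```text
time: 16.45
ee_pos: [0.5101, 0.0383, 0.0253]
eef_rot: [0.588, 0.809, 0.001, 0.0]
ft_force: [1.0, -3.0, 1.3]
width: 0.0522
grip_force: 1.7
```

Call:
drive_tool([
  [[0.001,0,0,0,0,0,0.6],[0.001,0,0,0,0,0,0.6],[0.001,0,0,0,0,0,0.6]],
])

```text
time: 16.75
ee_pos: [0.5091, 0.0413, 0.0253]
eef_rot: [0.588, 0.809, 0.001, 0.0]
ft_force: [1.2, -2.8, -0.0]
width: 0.052
grip_force: 1.8
```

Call:
drive_tool([
  [[0.001,0,0,0,0,0,0.6],[0.001,0,0,0,0,0,0.6],[0.001,0,0,0,0,0,0.6]],
])

```text
time: 17.05
ee_pos: [0.5082, 0.0442, 0.0253]
eef_rot: [0.588, 0.809, 0.001, 0.0]
ft_force: [1.8, -3.6, 1.4]
width: 0.0525
grip_force: 1.9
```

```bash
python3 -c "
from h import *
st()
save('top','t6.png')
for q in ('slide_box','stop','box_front','box_handle'):
    print(q,[(np.round(d['at']),round(d['conf'],2),world('top',d['at'],.076 if 'handle' in q else .004).round(4)[:2]) for d in r.place_of('top',q)[:3]])
"
```

```text
t 17.05 x 0.0064 y -0.0007 z 0.0253 yawerr -0.0002 f along/lat/up -3.94 -0.57 1.36 w 0.0525231263987466
slide_box [(array([344., 289.]), 0.71, array([ 0.3221, -0.1778])), (array([391., 200.]), 0.65, array([ 0.5892, -0.3216])), (array([395., 148.]), 0.6, array([ 0.7489, -0.3376]))]
stop [(array([216., 242.]), 0.6, array([0.4605, 0.2049]))]
box_front [(array([380., 131.]), 0.72, array([ 0.8003, -0.293 ]))]
box_handle [(array([392., 128.]), 0.89, array([ 0.7894, -0.3076])), (array([226., 241.]), 0.82, array([0.4627, 0.1634])), (array([360., 304.]), 0.79, array([ 0.2916, -0.2113]))]
```

Friction is about 3 N and the front is at about 0.157. I'll feel for the bumper in small steps.

Call:
drive_tool([
  [[0.001,0,0,0,0,0,0.6],[0.001,0,0,0,0,0,0.6]],
])

```text
time: 17.5
ee_pos: [0.5075, 0.046, 0.0252]
eef_rot: [0.588, 0.809, 0.001, 0.0]
ft_force: [1.5, -2.8, 2.1]
width: 0.0523
grip_force: 1.9
```

Call:
drive_tool([
  [[0.001,0,0,0,0,0,0.6],[0.001,0,0,0,0,0,0.6]],
])

```text
time: 17.7
ee_pos: [0.5069, 0.048, 0.0252]
eef_rot: [0.588, 0.809, 0.001, -0.0]
ft_force: [1.1, -3.6, 1.2]
width: 0.0522
grip_force: 1.9
```

Call:
drive_tool([
  [[0.001,0,0,0,0,0,0.6],[0.001,0,0,0,0,0,0.6]],
])

```text
time: 17.9
ee_pos: [0.5062, 0.05, 0.0252]
eef_rot: [0.588, 0.809, 0.001, -0.0]
ft_force: [1.3, -4.0, 1.1]
width: 0.0521
grip_force: 1.9
```

Call:
drive_tool([
  [[0.001,0,0,0,0,0,0.6],[0.001,0,0,0,0,0,0.6]],
])

```text
time: 18.1
ee_pos: [0.5059, 0.0508, 0.0252]
eef_rot: [0.588, 0.809, 0.001, 0.001]
ft_force: [2.9, -9.6, 0.6]
width: 0.0521
grip_force: 5.1
```

Call:
drive_tool([
  [[0.0007,0,0,0,0,0,0.6],[0.0007,0,0,0,0,0,0.6]],
])

```text
time: 18.3
ee_pos: [0.5057, 0.0509, 0.0253]
eef_rot: [0.589, 0.808, 0.001, 0.001]
ft_force: [4.1, -12.8, 0.7]
width: 0.0524
grip_force: 6.9
```

Call:
drive_tool([
  [[0.0007,0,0,0,0,0,0.6],[0.0007,0,0,0,0,0,0.6]],
])

```text
time: 18.5
ee_pos: [0.5055, 0.051, 0.0253]
eef_rot: [0.589, 0.808, 0.0, 0.002]
ft_force: [4.7, -18.1, -0.1]
width: 0.0522
grip_force: 9.0
```

That is slightly firm, so I'll ease back to about 11 N and hold.

Call:
drive_tool([
  [[-0.001,0,0,0,0,0,0.6],[-0.0009,0,0,0,0,0,0.6],[0,0,0,0,0,0,0.6]],
])

```text
time: 18.8
ee_pos: [0.5055, 0.0508, 0.0252]
eef_rot: [0.589, 0.808, 0.001, 0.001]
ft_force: [2.4, -10.2, 2.3]
width: 0.0523
grip_force: 5.0
```

Call:
drive_tool([
  [[0,0,0,0,0,0,0.6],[0,0,0,0,0,0,0.6],[0,0,0,0,0,0,0.6]],
])

```text
time: 19.1
ee_pos: [0.5056, 0.0508, 0.0252]
eef_rot: [0.589, 0.808, 0.001, 0.001]
ft_force: [1.3, -10.3, 1.7]
width: 0.0521
grip_force: 5.0
```

Call:
drive_tool([
  [[0,0,0,0,0,0,0.6],[0,0,0,0,0,0,0.6],[0,0,0,0,0,0,0.6],[0,0,0,0,0,0,0.6],[-0.002,0,0,0,0,0,0.6],[-0.004,0,0,0,0,0,0.6],[-0.01,0,0,0,0,0,0.6],[-0.02,0,0,0,0,0,0.6],[-0.03,0,0,0,0,0,0.6],[-0.03,0,0,0,0,0,0.6]],
])

```text
time: 20.1
ee_pos: [0.5353, -0.0393, 0.025]
eef_rot: [0.587, 0.809, 0.002, -0.0]
ft_force: [-0.4, 0.1, -0.1]
width: 0.0522
grip_force: 0.0
```

Call:
drive_tool([
  [[-0.03,0,-0.03,0,0,0,0.6],[-0.02,0,-0.05,0,0,0,0.6],[0,0,-0.05,0,0,0,0.6],[0,0,-0.05,0,0,0,0.6],[0,0,0,0,0,0,0.6],[0,0,0,0,0,0,0.6]],
])

```text
time: 20.7
ee_pos: [0.5503, -0.0853, 0.2023]
eef_rot: [0.588, 0.809, 0.002, 0.001]
ft_force: [-0.2, 0.1, -1.0]
width: 0.0523
grip_force: 0.0
```

```bash
python3 - <<'E'
from h import *
st()
a=save("scene","s7.png");b=save("top","t7.png")
t0=cv2.imread("pics/top1.png")[:,:,::-1]
m=np.hstack([cv2.resize(a[190:310,270:420],(400,320)),cv2.resize(b[195:285,180:290],(391,320))]);cv2.imwrite("pics/m7.png",m[:,:,::-1])
C=cam("wrist");save("wrist","w7.png")
for c in ("top","wrist","scene"):
  for q in ("stop","box_handle","slide_box"):
    print(c,q,[(np.round(d["at"]),round(d["conf"],2),world(c,d["at"],.076 if "handle" in q else .0).round(4)[:2]) for d in r.place_of(c,q)[:3]])
E
```

```text
t 20.7 x -0.1299 y -0.0007 z 0.2023 yawerr 0.0001 f along/lat/up 0.11 0.13 -0.97 w 0.05227964638035658
top stop [(array([214., 242.]), 0.77, array([0.4617, 0.2095]))]
top box_handle [(array([390., 130.]), 0.68, array([ 0.7822, -0.303 ])), (array([226., 242.]), 0.56, array([0.4621, 0.1645])), (array([358., 303.]), 0.44, array([ 0.2938, -0.2043]))]
top slide_box [(array([246., 238.]), 0.85, array([0.4742, 0.1154])), (array([398., 147.]), 0.71, array([ 0.7518, -0.3466]))]
wrist stop []
wrist box_handle [(array([276.,  68.]), 0.7, array([0.5121, 0.0251]))]
wrist slide_box [(array([ 87., 201.]), 0.62, array([ 0.3341, -0.1768])), (array([275.,  64.]), 0.33, array([0.5062, 0.0404]))]
scene stop [(array([352., 278.]), 0.95, array([0.4669, 0.2038])), (array([351., 272.]), 0.69, array([0.4582, 0.186 ])), (array([321., 215.]), 0.34, array([ 0.4091, -0.0174]))]
scene box_handle [(array([347., 242.]), 0.97, array([0.4644, 0.1681])), (array([320., 142.]), 0.78, array([ 0.2979, -0.2126])), (array([139., 169.]), 0.73, array([ 0.7806, -0.3204]))]
scene slide_box [(array([327., 253.]), 0.93, array([0.4714, 0.1097])), (array([313., 175.]), 0.89, array([ 0.3344, -0.179 ])), (array([148., 186.]), 0.62, array([ 0.7604, -0.3419]))]
```

View pics/m7.png

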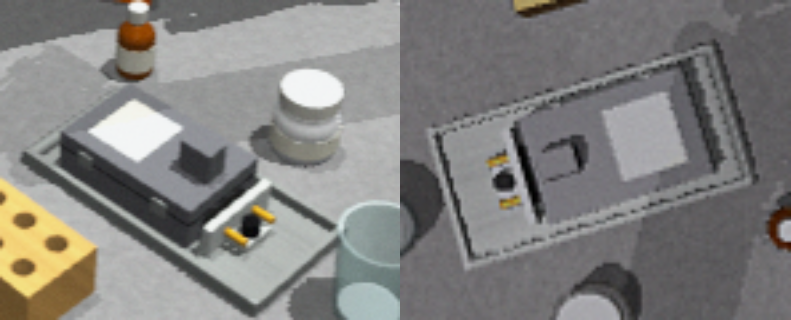

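The box lies flat and square on the bumper, and the arm is clear. I'll hand in.

```bash
python3 -c "
from bench import r
print(r.close_job())"
```

```text
the job is handed in; nothing more can be done
None
```

I propped the slide box on the lip, pushed it over, held it on the bumper at about 10 N for over half a second and backed off. It lies flat and square in the tray in the last pictures, and the job is handed in with no verdict returned; while feeling for the bumper the push briefly reached about 19 N, and whether the stop stayed put I judged only by eye.

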